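# Set the tube shaker to fast and start it

## Robot

A 6-joint arm with a two-finger parallel gripper is mounted at the origin on a cart in front of the work surface, level with it; the furniture and walls round the work are solid. World frame = base frame: x ahead of the robot, y to its left, z up, the work surface at z = 0. Lengths are in m, angles in degrees, forces in N, time in s.
With the tool pointing down it reaches from about 0.275 to 0.725 m from the base axis. Payload 5.6 kg.
Tool frame: the origin (TCP) lies at the very end of the fingers, on their centre line; the grasp point (between the pads) lies 19 mm behind it; z points along the fingers, y is the line along which they close (so a half turn about z gives the same grasp; the last joint's range is limited). The gripper opens to 85 mm and grips with 20 to 120 N. Pads are 22 mm wide; open, the fingers measure 114 mm over their backs; the gripper's body (76 mm by 85 mm) begins 54 mm behind the grasp point. The pads swing forward as they close: fully open they stand 13 mm farther back than shut.
Start: joints at [93.369, 14.616, 6.199, 0, -81.583, -16.306], TCP at [0.123, 0.536, 0.231] pointing down, gripper open.
Joint ranges: [-168.99, 168.99], [-69.2, 112.95], [-62.41, 85.93], [-164.36, 98.24], [-168.68, -3.75], [-174.98, 174.98]. Speed limits (degrees/s): [147.25, 147.25, 180, 180, 180, 180].

## Interface

Orientations are given as a 3x3 rotation matrix whose columns are the frame's x, y, z axes.
In Python, from cell import r, optics, regions_of gives the robot as it stands. The module is installed in compiled form; this text tells all that it offers.
- The arm moves only by the tool servo_tool, never from a script. Its argument "deltas" is text: rows parted by semicolons, each of 7 numbers parted by spaces: the closure, from 0 (fully open) to 1 (shut), then the shift along the tool's x, y, z in units of 40 mm (1.0 is 40 mm), then the turn, a rotation vector about the tool's x, y, z in units of 8 degrees (1.0 is 8 degrees). In form: grip x y z ax ay az; .... A call has 1 to 20 rows; each row is the pose to reach, as a shift and turn from the pose commanded when the call began, along the tool's axes at that moment; what a row does not reach only later rows make up. A row lasts 1/10 s, in which the tool goes at most 50 mm and 8.59 degrees, less where a joint would pass 70% of its speed; a pose out of reach is approached as far as the arm can. A call with a gripper value outside its range is refused whole. The fingers move at their own pace and stop on an object; "grip_force" is the grip in N (left out, the last holds). Time passes only in rows, so rows that repeat a pose let the fingers close. It gives the time, the measured TCP pose, the force, the opening and the grip force at its end, in the units of the state.
- r.get_obs(): the state, without advancing time (a new reading comes with each control period).
- optics.camera(name): name is "side" or "top"; returns a dict with "image" (400x640x3 uint8, blue, green, red), "z_map" (400x640 float32, m along the optical axis (not along the pixel's ray), 0 where there is no reading), "fx", "fy", "cx", "cy" (pixels), "rvec" (rotation vector, rad) and "tvec" (3), from world to camera coordinates, as OpenCV has them. Camera axes: x right, y down, z forward; pixel columns grow to the right and rows downward; lengths in m; the calibration is good to about 2 mm. A picture is of the moment at which its call begins.
- r.finish_job(): hands the job in; it is judged then, once.
Trained networks look in a picture, given as the dict that the camera call returned (one of the last four; its "shot" number tells which), for a name from the list of things; names that differ only in an ending like _2 or _b are one class to them, and where a whole thing is asked for, a point or a joint stands for the part that bears it (a point fixed in the world has none). Each returns a list of dicts, best first, with "confidence" (0 to 1); they miss things now and then, are a little off and sometimes report something else, mostly with a low value. They report only what shows in the picture. A call takes as long as a camera call.
- regions_of(picture, label): "mask" (400x640 bool, what is visible of it) and "position" ([column, row] in pixels, amid what is visible of it).
The state is a dict: "t": time; "joint_pos": joint angles; "joint_velocities": joint speeds; "tau": joint torques, N m; "tcp_pos": TCP position; "eef_rot": TCP orientation; "contact_force": force on the tool from outside, world axes, zero at the start; "ft_torque": the same for the moment, N m; "grip_width": finger opening in m; "finger_force": force on a finger pad.
Only numpy, scipy, OpenCV 4.12 (cv2) and the standard library are available. Lean on these libraries where they do the work, as an engineer would, in place of code of your own. Each camera call takes 0.05 s, during which the arm holds its last target. There are 200 camera calls.

## Task

Set the tube shaker on the worktop to its fast setting and start it: with the fingertips push its slide lever along the slot, past the first notch, all the way to the second stop, then press the large round button fully down and let it come up again. Only push and press: do not grip the lever between the fingers, do not press the small button, and leave the tube rack on the shaker and the jar and bottles beside it where they stand.

Things in the scene. Friction and masses are not known exactly. Their poses are not given: they have to be found in the camera images.
- shaker: Tube shaker, fixed, 300 mm deep (x +-150), 270 wide (y +-135), yaw varies. Origin: centre of its underside on the worktop; x away from its front edge, y to the left, z up. Grey control deck (x -150 to -22), top z = 40; in a row on it at x = -85: slide lever (y = +90 to +30), small button (y = -32), large button (y = -85). Behind: white housing, platform (z = 70) with the tube rack.
- speed_lever (a joint): Travel of the slide lever in m, towards the shaker's -y: 0 = off (left end; it starts here), 0.030 = first notch (slow), 0.060 = second stop (fast; right end of the slot, a hard stop). A sprung detent: about 4 to 8 N of push are needed to leave off or the first notch (where it has 4 mm of play either way); past midway, about 14 or 47 mm, it snaps on by itself and stays.
- lever_mid (a point): Centre of the lever's upright black paddle, 63 mm above the worktop, moves with the lever; axes as the shaker's. The paddle is 30 mm wide along x, 16 mm thick along y (its left face is 8 mm to the +y side of this point), from 8 to 38 mm above the deck, with a 6 mm wide rib on its top up to 44 mm. Left and right halves pressed at once count as gripped.
- start_button (a joint): Travel of the large round start button in m: 0 = up, 0.006 = fully down. Sprung: begins to move at 1.5 N, fully down at 5 N, comes up by itself.
- start_button_top (a point): Centre of the top face of the large button, white, 28 mm across, in a grey collar 44 mm across and 12 mm high; when up, its top is 22 mm above the deck (62 mm above the worktop). Pressed straight down.
- stop_button (a joint): Travel of the small round stop button in m: 0 = up, 0.005 = fully down. Must not be pressed.
- stop_button_top (a point): Centre of the top face of the small button, white, 14 mm across, in a grey collar 30 mm across; its top is 21 mm above the deck. It lies between the lever and the large button, 53 mm from the latter.
- rack: Clear tube rack 53 x 102 x 58 mm with four capped tubes (their tops 93 mm above its underside), standing loose on the shaker's platform. Origin: centre of its underside. Leave alone.
- jar: Loose specimen jar with screw lid, 61 mm across, 76 mm high, on the worktop on one side of the shaker. Origin: centre of its underside. Leave alone.
- bottle: Loose white bottle with a spout, 53 mm across, 131 mm high, on the worktop on the other side of the shaker. Origin: centre of its underside. Leave alone.
- dropper: Loose small dropper bottle, 26 mm across, 74 mm high, on the worktop to the right of the control deck. Origin: centre of its underside. Leave alone.

How it is judged (in metres and radians):
On the way, in this order (a step that is already met when the one before it is completed fails the run):
1. the lever is at the second stop (value of joint speed_lever above 0.056 m), for 0.2 s.
2. the large button is pressed down (value of joint start_button above 0.0045 m), for 0.1 s.
At the end, for the whole second after the job is handed in: The slide lever rests at the second stop (within 4 mm), the large button has been pressed (at least 4.5 of its 6 mm) after that and is up again, the small button is up, and rack, jar, bottle and dropper bottle stand upright within 20 mm of where they stood (value of joint speed_lever above 0.056 m and velocity of joint speed_lever between -0.01 and 0.01 m/s and value of joint each of start_button, stop_button below 0.0015 m and distance of each of rack, jar, bottle, dropper from where it was at the start of the episode below 0.02 m and angle between each of rack, jar, bottle, dropper's own z axis and vertical below 0.2 rad); the robot touches nothing.
It fails at once if the large button is pressed before the lever is at the second stop (value of joint start_button above 0.003 m and value of joint speed_lever below 0.054 m).
It fails at once if the small button is pressed (value of joint stop_button above 0.003 m).
It fails at once if the lever is gripped: the left and right halves of its paddle are pressed at once (contact force between the fingers and speed_lever_c2 above 1.5 N and contact force between the fingers and speed_lever_c3 above 1.5 N).
It fails at once if the rack, the jar or a bottle is lifted, moved or knocked over (distance of any of rack, jar, bottle, dropper from where it was at the start of the episode above 0.02 m or angle between any of rack, jar, bottle, dropper's own z axis and vertical above 0.3 rad).
It also fails if it takes over 42 s, if anything falls off the work surface, if the arm or the gripper's body presses on something with over 40 N, if the wrist force passes 120 N, or if a joint passes its speed limit or range.

## Working session

There is one attempt and no reset: what is moved stays moved. The work goes in short steps, Python scripts to look and compute and a tool call to move; the robot and the scene stay as the last step left them, time stands still between calls to the robot, and variables do not carry over. Pictures are saved under pics/ and viewed, at most 10 in all, crops included, and the job is handed in when it is done.

Besides the shell and the picture viewer there is one more tool, called after "Emit:" as name(argument=value, ...) on one line, values as JSON. servo_tool: Moves the arm, as the interface text tells. Its arguments: {"type":"object","properties":{"deltas":{"type":"string"},"grip_force":{"type":"number"}},"required":["deltas"]}

```bash
mkdir -p pics; cat > h.py <<'E'
import numpy as np, cv2
from cell import r, optics, regions_of
def world(c,uv,z=None,mask=None):
    R=cv2.Rodrigues(np.array(c["rvec"],float))[0]; t=np.array(c["tvec"],float).ravel()
    uv=np.atleast_2d(np.array(uv,float))
    if z is None: z=c["z_map"][uv[:,1].astype(int),uv[:,0].astype(int)]
    P=np.c_[(uv[:,0]-c["cx"])/c["fx"]*z,(uv[:,1]-c["cy"])/c["fy"]*z,z*np.ones(len(uv))]
    return (P-t)@R
def maskpts(c,m):
    v,u=np.nonzero(m&(c["z_map"]>0)); return world(c,np.c_[u,v])
E
python3 - <<'E'
from h import *
np.set_printoptions(precision=4,suppress=True)
o=r.get_obs(); print(o["t"],o["tcp_pos"],o["eef_rot"],o["grip_width"])
for n in("top","side"):
    c=optics.camera(n); cv2.imwrite(f"pics/{n}1.png",c["image"])
    R=cv2.Rodrigues(np.array(c["rvec"],float))[0]; print(n,"cam",-R.T@np.array(c["tvec"]).ravel())
    for l in("shaker","lever_mid","start_button_top","stop_button_top","rack","jar","bottle","dropper"):
        for d in regions_of(c,l)[:2]:
            p=maskpts(c,d["mask"])
            print(l,round(d["confidence"],2),d["position"],d["mask"].sum(),np.median(p,0),p.min(0),p.max(0)) if len(p) else print(l,"nodepth",d["position"])
E
```

```text
0.0 [0.123  0.5356 0.2304] [[ 0.9746 -0.2239 -0.0004]
 [-0.2239 -0.9746 -0.0018]
 [ 0.0001  0.0019 -1.    ]] 0.08519833565702768
top cam [ 0.405  -0.0474  0.9566]
shaker 0.73 [320.5, 202.2] 12254 [ 0.6038 -0.0858  0.055 ] [ 0.4349 -0.2758 -0.0048] [0.8066 0.0891 0.1635]
lever_mid 0.22 [346.0, 235.5] 102 [ 0.5105 -0.1339  0.0606] [ 0.4984 -0.1469  0.0497] [ 0.524  -0.1214  0.064 ]
start_button_top 0.51 [346.6, 234.0] 105 [ 0.5113 -0.1337  0.0606] [ 0.4984 -0.1469  0.0553] [ 0.524  -0.1203  0.064 ]
rack 0.93 [313.7, 152.1] 1287 [ 0.7022 -0.0951  0.1215] [ 0.6599 -0.1582  0.066 ] [ 0.7715 -0.0389  0.1655]
jar 0.56 [394.3, 203.3] 610 [ 0.5763 -0.2699  0.0733] [ 0.5497 -0.3083  0.0016] [ 0.6236 -0.245   0.0793]
jar 0.41 [318.9, 201.1] 12427 [ 0.605  -0.0867  0.0551] [ 0.4336 -0.2638 -0.0044] [0.8407 0.091  0.1634]
bottle 0.95 [244.8, 167.6] 630 [0.7091 0.0724 0.0919] [ 0.6932  0.0496 -0.0029] [0.7706 0.1036 0.1316]
dropper 0.6 [375.7, 254.3] 122 [ 0.4505 -0.2038  0.0478] [ 0.4395 -0.2256 -0.0041] [ 0.4635 -0.1958  0.0731]
side cam [ 0.5138 -0.845   0.408 ]
shaker 0.55 [341.7, 223.8] 8656 [ 0.6224 -0.1659  0.0523] [ 0.4357 -0.2701  0.0001] [0.8613 0.182  0.0849]
lever_mid 0.72 [340.0, 224.0] 8609 [ 0.6225 -0.1663  0.0525] [ 0.4466 -0.2701 -0.0007] [0.8668 0.1887 0.1281]
lever_mid 0.66 [308.6, 188.6] 195 [0.5781 0.0221 0.0677] [0.5632 0.0123 0.0022] [0.5954 0.2547 0.0845]
start_button_top 0.69 [285.9, 221.3] 119 [ 0.5114 -0.1416  0.0611] [ 0.4989 -0.1489  0.0516] [ 0.5259 -0.1233  0.0635]
rack 0.97 [374.1, 189.3] 1523 [ 0.6994 -0.1241  0.1169] [ 0.6599 -0.1553  0.0001] [0.8456 0.4082 0.1637]
jar 0.9 [323.8, 260.5] 1595 [ 0.5769 -0.2967  0.0556] [ 0.5487 -0.3075 -0.0006] [ 0.6157 -0.2101  0.077 ]
bottle 0.56 [359.4, 170.8] 253 [0.7084 0.0674 0.0928] [ 0.6743 -0.1218 -0.001 ] [0.7837 0.4008 0.1625]
dropper 0.77 [253.9, 251.3] 431 [ 0.4529 -0.2177  0.0357] [ 0.4393 -0.2242  0.0003] [ 0.4649 -0.172   0.0738]
```

```bash
python3 - <<'E'
import cv2,numpy as np
a=cv2.resize(cv2.imread("pics/top1.png")[110:310,220:440],None,fx=2.7,fy=2.7,interpolation=2)
cv2.imwrite("pics/topc.png",a)
b=cv2.resize(cv2.imread("pics/side1.png")[130:300,220:450],None,fx=3,fy=3,interpolation=2)
cv2.imwrite("pics/sidec.png",b)
E
```

```text
(no output)
```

View pics/topc.png

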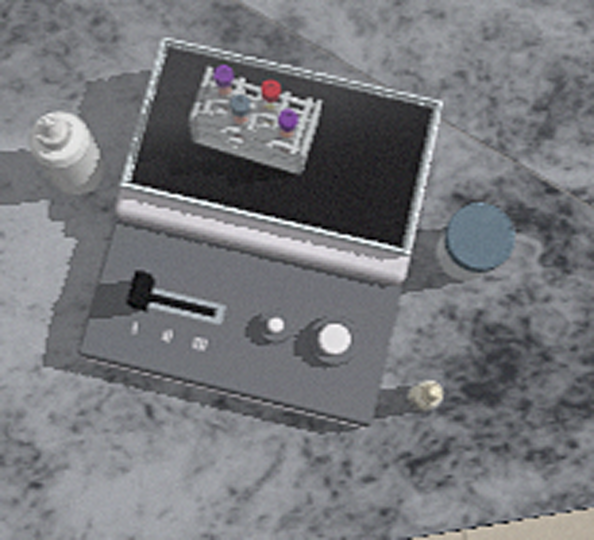

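View pics/sidec.png

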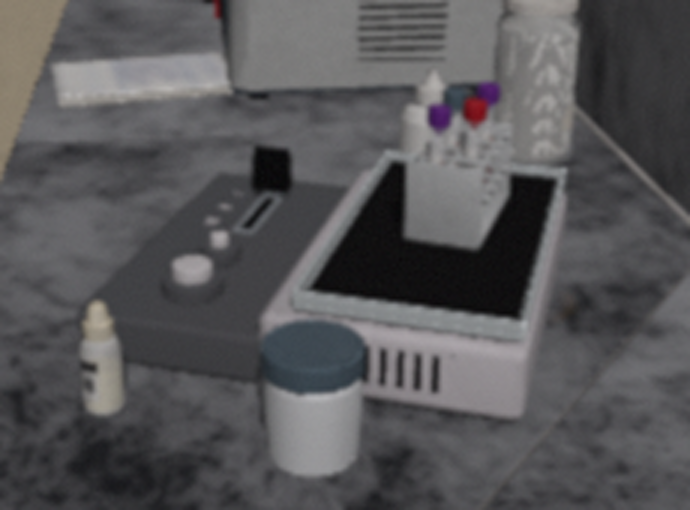

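```bash
cat >> h.py <<'E'
def onplane(c,uv,h):
    a=world(c,uv,0.1)[0]; b=world(c,uv,1.0)[0]; return a+(b-a)*(h-a[2])/(b[2]-a[2])
E
python3 - <<'E'
from h import *
np.set_printoptions(precision=4,suppress=True)
c=optics.camera("top"); cr=lambda u,v:[220+u/2.7,110+v/2.7]
S=onplane(c,cr(334,339),.062);T=onplane(c,cr(276,325),.061)
print("start",S,"stop",T,np.linalg.norm(S-T))
fl=onplane(c,cr(82,355),.04);fr=onplane(c,cr(365,425),.04);print("front",fl,fr,np.linalg.norm(fl-fr))
e=(fl-fr)[:2];print("yaw front",np.degrees(np.arctan2(-e[0],e[1])))
# paddle: dark points above deck
g=c["image"].max(2); P=world(c,np.argwhere(g>=0)[:,::-1]).reshape(400,640,3)
m=(g<60)&(P[...,2]>.055)&(P[...,2]<.1)&(abs(P[...,0]-.575)<.04)&(abs(P[...,1]-.03)<.04)&(c["z_map"]>0)
p=P[m]; print("paddle",len(p),p.mean(0),p.min(0),p.max(0))
q=p[p[:,2]>.075]; print(len(q),q.mean(0) if len(q) else 0)
for l in (-14,-18,-20,-22):
    y=np.radians(l);ey=np.array([-np.sin(y),np.cos(y)]);print(l,"lever pred",S[:2]+.175*ey)
o=c["image"];
rs=onplane(c,[243.,0],.04)
E
```

```text
start [ 0.5106 -0.1333  0.062 ] stop [ 0.5308 -0.0854  0.061 ] 0.052012586073203956
front [0.5344 0.0884 0.04  ] [ 0.4342 -0.1491  0.04  ] 0.25781415769873306
yaw front -22.873641292189568
paddle 100 [0.5773 0.0269 0.0769] [0.5635 0.0157 0.0573] [0.5935 0.0391 0.0851]
71 [0.5782 0.0276 0.08  ]
-14 lever pred [0.5529 0.0365]
-18 lever pred [0.5646 0.0331]
-20 lever pred [0.5704 0.0311]
-22 lever pred [0.5761 0.0289]
```

```bash
python3 - <<'E'
from h import *
np.set_printoptions(precision=3,suppress=True)
o=r.get_obs(); R=np.array(o["eef_rot"]); p=np.array(o["tcp_pos"])
A=np.array([.593,.0645,.150]); print("units",R.T@(A-p)/.04)
for n in("top","side"):
    c=optics.camera(n); P=maskpts(c,c["z_map"]>0)
    s=np.clip(((P-p)[:,:2]@(A-p)[:2])/((A-p)[:2]@(A-p)[:2]),0,1)
    d=np.linalg.norm(P[:,:2]-p[:2]-s[:,None]*(A-p)[:2],axis=1)
    m=(d<.13)&(P[:,2]>.09)&(s>.15); q=P[m]; print(n,m.sum(),q.min(0) if m.any() else 0,q.max(0) if m.any() else 0)
    m=(P[:,2]>.1)&(P[:,1]>.15)&(P[:,0]>.3);q=P[m];print(np.percentile(q,[2,50,98],axis=0) if m.any() else 0)
E
```

```text
units [14.088  8.859  2.032]
top 231 [0.697 0.054 0.09 ] [0.723 0.102 0.13 ]
[[0.559 0.165 0.108]
 [0.86  0.401 0.197]
 [0.947 0.588 0.385]]
side 120 [0.696 0.054 0.09 ] [0.723 0.086 0.131]
[[0.366 0.165 0.109]
 [0.799 0.649 0.302]
 [0.947 1.193 0.549]]
```

Emit:
servo_tool(deltas="1 0.4 0.2 0 0 0 0; 1 1.2 0.7 0 0 0 0; 1 2.1 1.3 0.1 0 0 0.1; 1 3.0 1.9 0.2 0 0 0.2; 1 3.9 2.5 0.3 0 0 0.3; 1 4.8 3.0 0.4 0 0 0.4; 1 5.7 3.6 0.5 0 0 0.5; 1 6.6 4.2 0.6 0 0 0.6; 1 7.5 4.7 0.8 0 0 0.7; 1 8.4 5.3 1 0 0 0.8; 1 9.3 5.9 1.2 0 0 0.9; 1 10.2 6.4 1.4 0 0 1; 1 11.1 7 1.6 0 0 1.1; 1 12 7.6 1.8 0 0 1.2; 1 12.8 8.1 2 0 0 1.2; 1 13.5 8.5 2 0 0 1.2; 1 13.9 8.8 2 0 0 1.2; 1 14.1 8.9 2 0 0 1.2; 1 14.1 8.9 2 0 0 1.2", grip_force=60)

```text
t: 2.95
tcp_pos: [0.5934, 0.0617, 0.151]
eef_rot: [[0.923, -0.385, -0.0], [-0.385, -0.923, -0.0], [-0.0, 0.0, -1.0]]
contact_force: [-0.4, -0.2, 0.1]
grip_width: -0.0002
finger_force: 0.0
```

```bash
cat > look.py <<'E'
import sys
from h import *
np.set_printoptions(precision=4,suppress=True)
o=r.get_obs(); R=np.array(o["eef_rot"]);p=np.array(o["tcp_pos"]);print(o["t"],p,R[:,0],o["grip_width"],o["contact_force"])
a=optics.camera("top");b=optics.camera("side")
for c,l in((a,"t"),(b,"s")):
    x0,x1,y0,y1=(220,440,110,310) if l=="t" else (220,450,100,300)
    cv2.imwrite(f"pics/{l}{sys.argv[1]}.png",cv2.resize(c["image"][y0:y1,x0:x1],None,fx=1.7,fy=2.6 if 0 else 1.7,interpolation=2))
i,j=[cv2.imread(f"pics/{l}{sys.argv[1]}.png") for l in "ts"]
cv2.imwrite(f"pics/{sys.argv[1]}.png",np.hstack([i,j]))
E
python3 look.py a1
```

```text
2.95 [0.5934 0.0617 0.151 ] [ 0.923  -0.3849 -0.0002] -0.00022721421372671918 [-0.3904 -0.1835  0.0678]
```

View pics/a1.png

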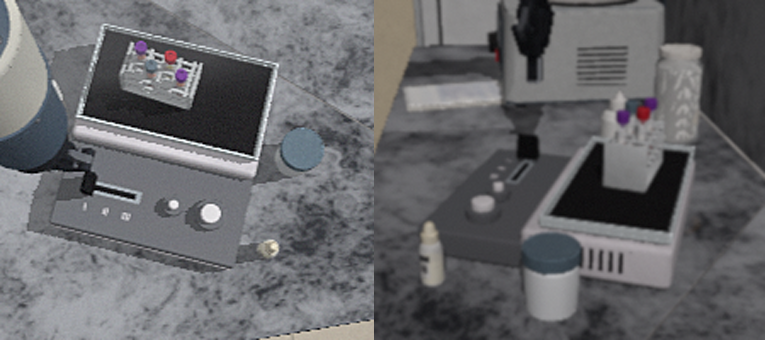

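Emit:
servo_tool(deltas="1 0 0 0.4 0 0 0; 1 0 0 0.9 0 0 0; 1 0 0 1.4 0 0 0; 1 0 0 1.8 0 0 0; 1 0 0 2.1 0 0 0; 1 0 0 2.3 0 0 0; 1 0 0 2.4 0 0 0; 1 0 0 2.4 0 0 0")

```text
t: 3.85
tcp_pos: [0.593, 0.063, 0.0553]
eef_rot: [[0.924, -0.383, -0.0], [-0.383, -0.924, -0.0], [-0.0, 0.0, -1.0]]
contact_force: [0.3, 0.0, 0.3]
grip_width: -0.0
finger_force: 0.0
```

Emit:
servo_tool(deltas="1 0 0.1 0 0 0 0; 1 0 0.2 0 0 0 0; 1 0 0.3 0 0 0 0; 1 0 0.4 0 0 0 0; 1 0 0.5 0 0 0 0; 1 0 0.6 0 0 0 0; 1 0 0.7 0 0 0 0; 1 0 0.8 0 0 0 0; 1 0 0.9 0 0 0 0; 1 0 1.0 0 0 0 0; 1 0 1.1 0 0 0 0; 1 0 1.2 0 0 0 0; 1 0 1.3 0 0 0 0; 1 0 1.4 0 0 0 0; 1 0 1.5 0 0 0 0; 1 0 1.6 0 0 0 0; 1 0 1.7 0 0 0 0; 1 0 1.7 0 0 0 0")

```text
t: 5.65
tcp_pos: [0.5667, -0.0009, 0.0553]
eef_rot: [[0.924, -0.384, -0.0], [-0.384, -0.924, -0.001], [-0.0, 0.001, -1.0]]
contact_force: [0.7, 0.4, -0.5]
grip_width: 0.0002
finger_force: 0.0
```

```bash
python3 look.py a2
```

```text
5.65 [ 0.5667 -0.0009  0.0553] [ 0.9235 -0.3836 -0.0001] 0.0001881571017567757 [ 0.6607  0.4394 -0.4735]
```

View pics/a2.png

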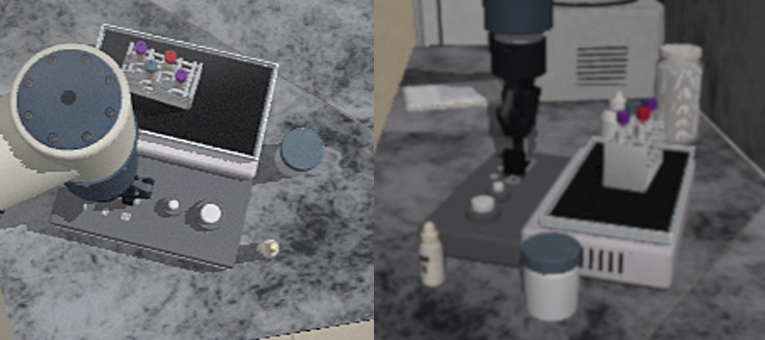

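Emit:
servo_tool(deltas="1 0 0.06 0 0 0 0; 1 0 0.12 0 0 0 0; 1 0 0.18 0 0 0 0; 1 0 0.22 0 0 0 0; 1 0 0.22 0 0 0 0")

```text
t: 6.25
tcp_pos: [0.5639, -0.0076, 0.0553]
eef_rot: [[0.924, -0.383, 0.001], [-0.383, -0.924, 0.001], [0.0, -0.001, -1.0]]
contact_force: [0.6, 2.5, -1.0]
grip_width: 0.0004
finger_force: 1.6
```

Emit:
servo_tool(deltas="1 0 0.06 0 0 0 0; 1 0 0.1 0 0 0 0; 1 0 0.1 0 0 0 0; 1 0 0.1 0 0 0 0")

```text
t: 6.65
tcp_pos: [0.5639, -0.008, 0.0554]
eef_rot: [[0.924, -0.383, 0.004], [-0.383, -0.924, 0.006], [0.002, -0.007, -1.0]]
contact_force: [2.5, 15.3, -1.9]
grip_width: -0.0001
finger_force: 7.2
```

Emit:
servo_tool(deltas="1 0 -0.3 0 0 0 0; 1 0 -0.5 0 0 0 0; 1 0 -0.5 -0.4 0 0 0; 1 0 -0.5 -0.9 0 0 0; 1 0 -0.5 -1.4 0 0 0; 1 0 -0.5 -1.8 0 0 0; 1 0 -0.5 -1.8 0 0 0; 1 0 -0.5 -1.8 0 0 0")

```text
t: 7.45
tcp_pos: [0.5695, 0.0065, 0.1269]
eef_rot: [[0.924, -0.383, -0.001], [-0.383, -0.924, -0.0], [-0.0, 0.0, -1.0]]
contact_force: [-0.6, 1.1, 0.2]
grip_width: 0.0001
finger_force: 0.0
```

```bash
python3 look.py a3; python3 - <<'E'
from h import *
o=r.get_obs();R=np.array(o["eef_rot"]);p=np.array(o["tcp_pos"]);print(R.T@(np.array([.5108,-.1335,.062])-p)/.04)
c=optics.camera("side")
for l in ("start_button_top","lever_mid"):
  for d in regions_of(c,l)[:3]: print(l,d["confidence"],d["position"],d["mask"].sum(),np.median(maskpts(c,d["mask"]),0))
d=regions_of(c,"start_button_top")[0];print(onplane(c,d["position"],.060))
E
```

```text
7.45 [0.5695 0.0065 0.1269] [ 0.9236 -0.3835 -0.0004] 0.00012102762700108056 [-0.5641  1.0909  0.1988]
[7.54323462e-04 3.78738494e+00 1.60662562e+00]
lever_mid 0.74 [301.5, 194.8] 216 [ 0.55519416 -0.03352821  0.06722859]
lever_mid 0.35 [283.5, 222.7] 92 [ 0.5103079  -0.14205911  0.06145273]Traceback (most recent call last):
  File "<stdin>", line 6, in <module>
IndexError: list index out of range
```

View pics/a3.png

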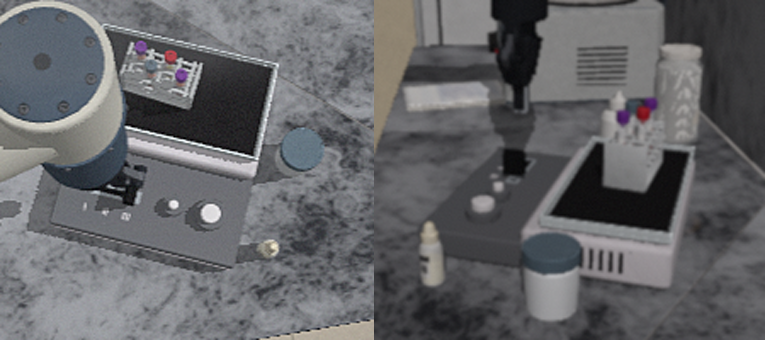

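Emit:
servo_tool(deltas="1 0 0.4 0 0 0 0; 1 0 1.2 0 0 0 0; 1 0 2.0 0 0 0 0; 1 0 2.8 0 0 0 0; 1 0 3.4 0 0 0 0; 1 0 3.7 0 0 0 0; 1 0 3.8 0 0 0 0; 1 0 3.8 0.4 0 0 0; 1 0 3.8 0.8 0 0 0; 1 0 3.8 1.1 0 0 0; 1 0 3.8 1.3 0 0 0; 1 0 3.8 1.3 0 0 0; 1 0 3.8 1.3 0 0 0")

```text
t: 9.05
tcp_pos: [0.5119, -0.1337, 0.0756]
eef_rot: [[0.924, -0.383, 0.0], [-0.383, -0.924, -0.0], [0.0, 0.0, -1.0]]
contact_force: [1.5, -0.4, 0.5]
grip_width: -0.0001
finger_force: 0.0
```

```bash
python3 look.py a4
```

```text
9.05 [ 0.5119 -0.1337  0.0756] [ 0.9238 -0.3828  0.0005] -0.00011553439584268698 [ 1.4778 -0.3523  0.4888]
```

View pics/a4.png

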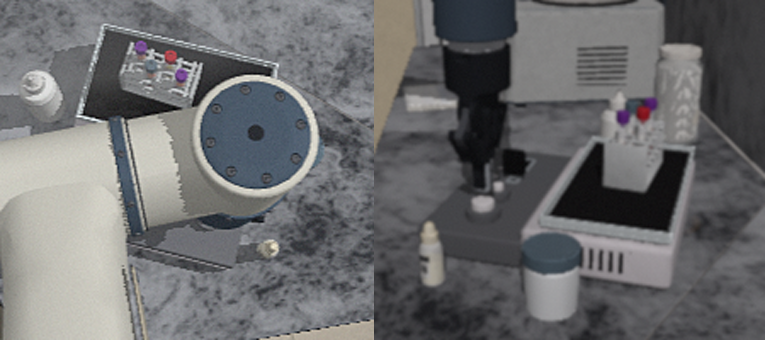

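Emit:
servo_tool(deltas="1 0 0 0.15 0 0 0; 1 0 0 0.25 0 0 0; 1 0 0 0.35 0 0 0; 1 0 0 0.42 0 0 0; 1 0 0 0.48 0 0 0; 1 0 0 0.52 0 0 0; 1 0 0 0.52 0 0 0; 1 0 0 0.52 0 0 0")

```text
t: 9.95
tcp_pos: [0.5115, -0.1338, 0.056]
eef_rot: [[0.924, -0.383, 0.001], [-0.383, -0.924, -0.0], [0.001, 0.0, -1.0]]
contact_force: [-5.3, 2.6, 12.9]
grip_width: -0.0
finger_force: 6.5
```

Emit:
servo_tool(deltas="1 0 0 0.02 0 0 0; 1 0 0 0.02 0 0 0; 1 0 0 -0.2 0 0 0; 1 0 0 -0.5 0 0 0; 1 0 0 -1 0 0 0; 1 0 0 -1.6 0 0 0; 1 0 0 -2.2 0 0 0; 1 0 0 -2.6 0 0 0; 1 0 0 -2.6 0 0 0; 1 0 0 -2.6 0 0 0")

```text
t: 10.95
tcp_pos: [0.5115, -0.1336, 0.1583]
eef_rot: [[0.924, -0.384, 0.0], [-0.384, -0.924, 0.0], [-0.0, -0.0, -1.0]]
contact_force: [0.6, 1.0, -1.6]
grip_width: -0.0003
finger_force: 0.0
```

```bash
python3 look.py a5
```

```text
10.95 [ 0.5115 -0.1336  0.1583] [ 0.9235 -0.3835 -0.    ] -0.00025187953348788895 [ 0.6466  0.9517 -1.6299]
```

View pics/a5.png

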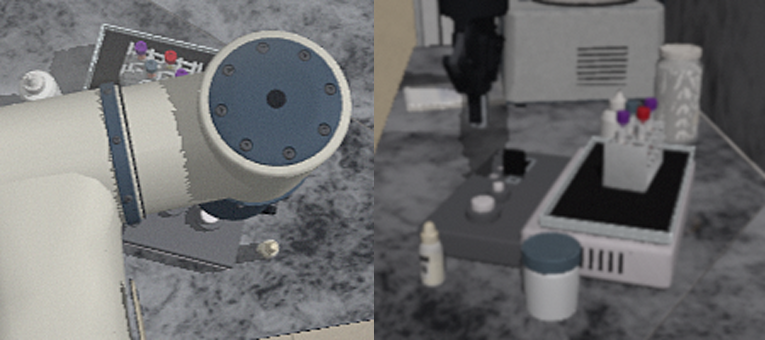

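The lever is at the right-hand stop (side pane 515,162) and the large button is up again (483,203). The rack, jar and bottles have not moved, and the arm is clear.

```bash
python3 -c "
from cell import r
print(r.finish_job())"
```

```text
the job is handed in; nothing more can be done
None
```

The lever is at the second stop (about 60 mm travel, measured from the camera), the large button was pressed to its end stop and came back up, nothing else looked moved, and the job was handed in with no verdict returned.

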